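# Set up the bottle-capping station

## Robot

A 6-joint arm with a two-finger parallel gripper is mounted at the origin on the work surface. World frame = base frame: x ahead of the robot, y to its left, z up, the work surface at z = 0. Lengths are in mm, angles in degrees, forces in N, time in s.
With the tool pointing down it reaches from about 375 to 900 mm from the base axis. Payload 3.1 kg.
Tool frame: the origin (TCP) lies on the centre line of the jaws, within the pads' length; the fingertips stand 19 mm ahead of it and the grasp point (between the pads) is the TCP; z points along the fingers, y is the direction in which the jaws open and shut (so a half turn about z gives the same grasp; the last joint's range is limited). The gripper opens to 87 mm and grips with 3 to 60 N. Pads are 19 mm wide; open, the fingers measure 117 mm over their backs; the gripper's body (75 mm by 190 mm) begins 51 mm behind the grasp point.
Start: joints at [-74.685, 30.224, 82.088, -0, 67.689, -10.227], TCP at [269.506, -563.882, 241.548] pointing down, gripper open.
Joint ranges: [-176.69, 176.69], [-43.24, 126.21], [12.49, 139.97], [-82, 262], [0, 151.66], [-163.58, 163.58]. Speed limits (degrees/s): [159.86, 159.86, 180, 180, 180, 180].

## Interface

Orientations are given as [roll, pitch, yaw] about the fixed x, y, z axes, in that order (R = Rz(yaw) Ry(pitch) Rx(roll)).
In Python, from cell import get_state, capture, job_done, spot_in, spot_point gives the robot as it stands.
- The arm moves only by the shell command python3 -m pendant 'ROWS'. ROWS is JSON, a list of rows, each a list of 3 entries, a list of its own where there are three numbers: the opening, from 0 (shut) to 1 (fully open), then the shift along the tool's x, y, z in mm, then the turn, a rotation vector about the tool's x, y, z in degrees. In form: [[jaw, [x, y, z], [ax, ay, az]], ...]. A call has 1 to 20 rows; each row is the pose to reach, as a shift and turn from the pose commanded when the call began, along the tool's axes at that moment; what a row does not reach only later rows make up. A row lasts 1/10 s, in which the tool goes at most 50 mm and 8.59 degrees, less where a joint would pass 70% of its speed; a pose out of reach is approached as far as the arm can. A call with a gripper value outside its range is refused whole. The fingers move at their own pace and stop on an object; the grip force is fixed at half the most. Time passes only in rows, so rows that repeat a pose let the fingers close. It gives the time, the measured TCP pose, the force and the opening at its end, in the units of the state.
- get_state(): the state, without advancing time (a new reading comes with each control period).
- capture(name): name is "scene" or "top" or "wrist"; returns a dict with "frame" (384x512x3 uint8, red, green, blue), "fovy" (degrees; the focal length in pixels is half the picture's height over the tangent of half this angle, whatever the lens; pixels are square), "cx", "cy" (the principal point, pixels), "rvec" (rotation vector, rad) and "tvec" (3), from world to camera coordinates, as OpenCV has them; the wrist camera has in their place "hand_eye" (4x4, takes a point from camera to tool coordinates, whose origin is the TCP and whose axes are the flange's). Camera axes: x right, y down, z forward; pixel columns grow to the right and rows downward; lengths in mm; the calibration is good to about 2 mm. A picture is of the moment at which its call begins: read the wrist's pose just before it. There is no depth.
- job_done(): hands the job in, once; it reports no verdict.
Trained networks look in a picture, given as the dict that the camera call returned (one of the last four; its "shot" number tells which), for a name from the list of things; names that differ only in an ending like _2 or _b are one class to them, and where a whole thing is asked for, a point or a joint stands for the part that bears it (a point fixed in the world has none). Each returns a list of dicts, best first, with "conf" (0 to 1); they miss things now and then, are a little off and sometimes report something else, mostly with a low value. They report only what shows in the picture. A call takes as long as a camera call. They do not tell look-alikes from the thing itself.
- spot_in(picture, name): "extent" ([left, top, right, bottom] in pixels, round what is visible of it).
- spot_point(picture, name): "location" ([row, column] in pixels: a listed point, or the origin of a listed thing).
The state is a dict: "time_s": time; "q": joint angles; "qvel": joint speeds; "joint_torque": joint torques, N m; "eef_pos": TCP position; "tcp_rot": TCP orientation; "contact_force": force on the tool from outside, world axes, zero at the start; "moment": the same for the moment, N m; "gripper_width": finger opening in mm.
Only numpy, scipy, OpenCV 4.12 (cv2) and the standard library are available. Lean on these libraries where they do the work, as an engineer would, in place of code of your own. Each camera call takes 0.05 s, during which the arm holds its last target. There are 200 camera calls.

## Task

Set the capping station up for the medium bottles: throw its size lever into the middle notch, the one with two dots, and hang the capping driver, which stands in one of the two steel jars, in the station's collar: handle down through the ring, lowered (not dropped) until its wide head rests fully on the collar. Leave everything else standing where it is.

Things in the scene. Friction and masses are not known exactly. Their poses are not given: they have to be found in the camera images.
- driver_head (a point): Centre of the head of the loose capping driver (0.4 kg, 168 mm long): a bright steel open-topped cap chuck, 48 mm in diameter, 50 mm long, on a black round handle, 27 mm thick at most, 118 mm long, end chamfered. On the tool's axis; z runs from handle to head. It starts with the handle in a jar, head up and clear above the rim, leaning about 16 degrees to any side.
- driver_shoulder (a point): On the driver's axis at the flat underside of its head, 25 mm below the head's centre; the handle ends 118 mm below this point. Axes as for the head.
- jar_mouth (a point): Centre of the mouth of the loose steel jar (0.7 kg) in which the driver stands: 56 mm outside, 50 mm inside diameter, 90 mm high, inside floor at 6 mm. It stands on one side of the station; a like jar with long ring-handled forceps stands on the other; which side is which varies.
- collar_top (a point): Centre of the top face of the steel collar at one end of the capping station: a level fixed ring, 36 mm inside, 56 mm outside diameter, 14 mm high, its top 150 mm above the table; free below down to the base plate at 20 mm. z up, -x to the station's front, where the lever grip is. An arm runs to a 14 mm rod 88 mm away on the +x side, which tops out 8 mm above the collar.
- size_lever (a joint): Angle (rad) of the station's size lever, a level steel arm on an upright pivot over a notched quadrant: 0 in the three-dot notch, 0.55 in the middle, two-dot notch, 1.10 in the one-dot notch. It grows anticlockwise from above (grip towards the collar's end). A sprung plunger clicks into a notch within 0.07 of it; elsewhere the lever stays put; about 8 N at the grip takes it out of a notch. Starts near 0.
- lever_grip (a point): Centre of the black upright grip at the end of the lever, 88 mm above the table: round, 20 to 24 mm in diameter and 46 mm high, 115 mm from the pivot.
- lever_pivot (a point): On the lever's upright pivot axis, at the height of the grip's centre. Axes as the station's.
- middle_notch (a point): Where the centre of the lever grip stands when the lever is in the middle notch: 115 mm from the pivot towards the station's front.
- forceps_jar: Bystander: a loose steel jar like the driver's, with steel forceps standing in it, 183 mm high in all. Origin under its centre.
- bottle_a: Bystander: a loose clear glass serum bottle, 46 mm in diameter, 100 mm high. Origin under its centre.
- bottle_b: Bystander: a bottle like bottle_a.
- bottle_c: Bystander: a bottle like bottle_a.
- marker: Bystander: a loose marker pen, 135 mm long, 17 mm thick, lying on the table. Origin under its centre, length along its x axis.
Not all that is in view belongs to the job. What is shaped like the part that bears driver_head but yellow is not meant.

How it is judged (in metres and radians):
At the end, for the whole second after the job is handed in: The driver hangs in the collar, upright within 0.08 rad, the underside of its head within 9 mm of the centre of the collar's top face and at most 3 mm above it; the lever is in the middle notch (0.48 to 0.62 rad); the driver's jar stands upright within 40 mm of its place (distance between driver_shoulder and collar_top below 0.009 m and z of driver_shoulder in the frame of collar_top below 0.003 m and angle between driver_head's own z axis and vertical below 0.08 rad and value of joint size_lever between 0.48 and 0.62 rad and distance of jar_mouth from where it was at the start of the episode below 0.04 m and angle between jar_mouth's own z axis and vertical below 0.1 rad); the robot touches nothing.
It fails at once if a bystander (forceps jar, bottle or marker) is pushed more than 40 mm or tipped over (distance of any of forceps_jar, bottle_a, bottle_b, bottle_c, marker from where it was at the start of the episode above 0.04 m or angle between any of forceps_jar, bottle_a, bottle_b, bottle_c's own z axis and vertical above 0.4 rad).
It fails at once if the driver is dropped: it falls freely, out of the fingers, faster than 0.7 m/s (a fall of some 25 mm) (contact force between the fingers and driver below 0.05 N and linear speed of driver above 0.7 m/s).
It also fails if it takes over 59 s, if anything falls off the work surface, if the arm or the gripper's body presses on something with over 40 N, if the wrist force passes 120 N, or if a joint passes its speed limit or range.

## Working session

There is one attempt and no reset: what is moved stays moved. The work goes in short steps, Python scripts to look and compute and a shell command to move; the robot and the scene stay as the last step left them, time stands still between calls to the robot, and variables do not carry over. Pictures are saved under pics/ and viewed, about 8 in all and at most 12, crops included, and the job is handed in when it is done.

```bash
ls; mkdir -p pics; cat > h.py <<'E'
import numpy as np, cv2
from scipy.spatial.transform import Rotation as R
from cell import get_state, capture, job_done, spot_in, spot_point
def cam(c, st=None):
    f=c["frame"].shape[0]/2/np.tan(np.radians(c["fovy"])/2)
    K=np.array([[f,0,c["cx"]],[0,f,c["cy"]],[0,0,1]])
    if "hand_eye" in c:
        H=np.array(c["hand_eye"]); T=np.eye(4); T[:3,:3]=R.from_euler('xyz',st["tcp_rot"],degrees=True).as_matrix(); T[:3,3]=st["eef_pos"]
        W=np.linalg.inv(T@H); return K,W[:3,:3],W[:3,3]
    return K,cv2.Rodrigues(np.array(c["rvec"],float))[0],np.array(c["tvec"],float).ravel()
def ray(C,rc):
    K,Rm,t=C; d=Rm.T@np.linalg.inv(K)@np.array([rc[1],rc[0],1.]); return -Rm.T@t, d/np.linalg.norm(d)
def atz(C,rc,z):
    o,d=ray(C,rc); return o+d*(z-o[2])/d[2]
def tri(L):
    A=np.zeros((3,3));b=np.zeros(3)
    for C,rc in L:
        o,d=ray(C,rc);P=np.eye(3)-np.outer(d,d);A+=P;b+=P@o
    p=np.linalg.solve(A,b)
    return p,[np.linalg.norm(np.cross(p-ray(C,rc)[0],ray(C,rc)[1])) for C,rc in L]
def proj(C,p):
    K,Rm,t=C; q=K@(Rm@np.array(p)+t); return q[1]/q[2],q[0]/q[2]
E
python3 - <<'E'
from h import *
s=get_state(); print(s)
P={n:capture(n) for n in("scene","top")}
C={n:cam(P[n]) for n in P}
for n in P: cv2.imwrite(f"pics/{n}0.png",cv2.resize(P[n]["frame"][:,:,::-1],None,fx=1.5,fy=1.5)); print(n,ray(C[n],(192,256)))
for k in "driver_head driver_shoulder jar_mouth collar_top lever_grip lever_pivot middle_notch forceps_jar bottle_a marker".split():
    for n in P:
        print(k,n,[(np.round(d["location"],1).tolist(),round(d["conf"],2)) for d in spot_point(P[n],k)][:4])
E
```

```text
pics
{'time_s': 0.0, 'q': array([-7.46855818e+01,  3.02781001e+01,  8.21573814e+01,  4.19530888e-04,
        6.76872857e+01, -1.02276271e+01]), 'qvel': array([ 0.02091723, -0.05613562,  0.01066191,  0.06694694, -0.02577558,
       -0.01645793]), 'joint_torque': array([ 5.84028803e-04, -4.40039957e+01, -1.76591957e+01,  6.32832572e-02,
        5.82221069e-02, -1.64950793e-04]), 'eef_pos': array([ 269.32282482, -563.22838308,  240.57533689]), 'tcp_rot': array([-1.79879252e+02, -2.21800604e-02,  2.55418622e+01]), 'contact_force': array([-0.35981426,  0.19754958,  0.71259824]), 'moment': array([ 0.00345925,  0.03768279, -0.0110201 ]), 'gripper_width': 87.03511359599678}
scene (array([1023.89473621,  774.51801929, 1142.13944572]), array([-0.40817055, -0.55232887, -0.72686286]))
top (array([ 416.28770832,  -10.27300547, 1571.79617356]), array([ 0.03042329,  0.01266874, -0.99945682]))
driver_head scene [([114.5, 193.9], 0.76), ([155.0, 159.4], 0.64), ([115.1, 248.4], 0.58)]
driver_head top [([190.2, 388.8], 0.56)]
driver_shoulder scene [([116.3, 241.5], 0.63), ([156.8, 158.4], 0.61), ([123.
[... 232 characters left out ...]
0.57)]
collar_top scene [([178.0, 220.7], 0.73)]
collar_top top [([171.0, 287.6], 0.82)]
lever_grip scene []
lever_grip top [([193.1, 231.1], 0.71), ([169.8, 288.0], 0.16)]
lever_pivot scene [([219.9, 231.1], 0.92)]
lever_pivot top [([158.7, 251.3], 0.96)]
middle_notch scene [([212.2, 263.4], 0.93)]
middle_notch top []
forceps_jar scene [([302.8, 330.2], 0.85)]
forceps_jar top [([202.5, 149.1], 0.61), ([149.1, 170.0], 0.55)]
bottle_a scene [([315.0, 269.6], 0.89), ([342.4, 306.5], 0.63), ([157.3, 158.7], 0.57)]
bottle_a top [([151.3, 169.0], 0.68), ([158.9, 139.2], 0.59), ([157.2, 383.7], 0.52)]
marker scene [([173.4, 174.3], 0.64)]
marker top [([168.2, 289.6], 0.73), ([156.4, 349.6], 0.69)]
```

View pics/scene0.png

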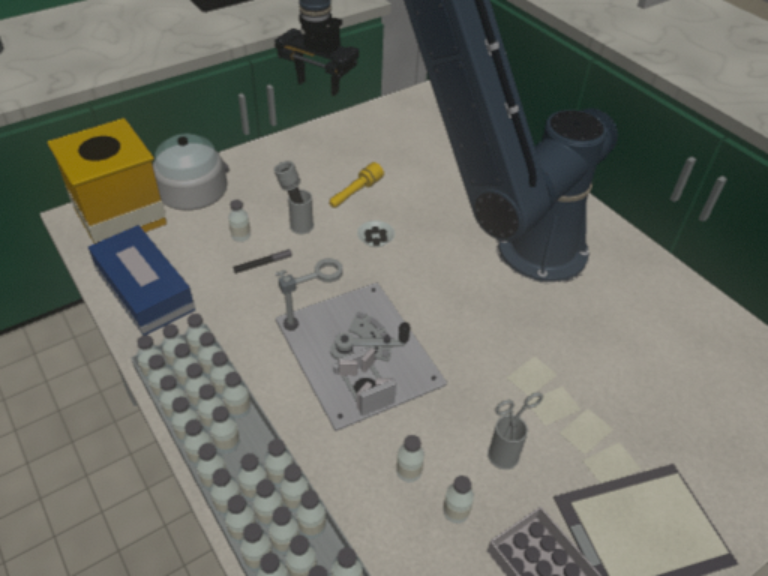

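View pics/top0.png

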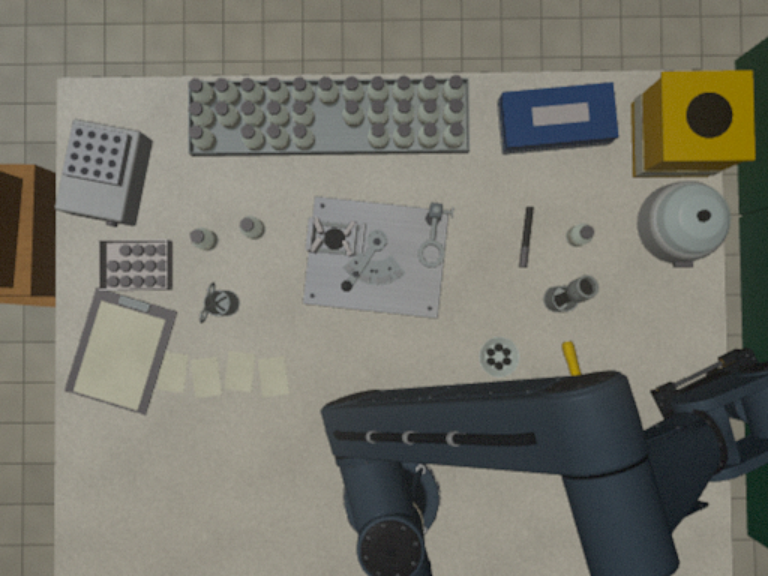

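The steel driver stands in the right-hand jar (scene native (row 114, col 194), top (190, 389)). The yellow look-alike lies at scene (120, 243), top (240, 381), and is not meant. The forceps jar is on the left (+y). The lever grip is at top (191, 231). I'll triangulate and make one enlarged crop to confirm.

```bash
python3 - <<'E'
from h import *
P={n:capture(n) for n in("scene","top")}
C={n:cam(P[n]) for n in P}
S=lambda r,c:(C["scene"],(r,c)); T=lambda r,c:(C["top"],(r,c))
f=lambda x:np.round(x,1).tolist()
def best(n,k,near):
    L=spot_point(P[n],k); L=[d["location"] for d in L if np.hypot(*(np.array(d["location"])-near))<8]; return f(L[0]) if L else None
Q={"driver_head":((114.5,194),(190,389)),"driver_shoulder":((123,190),(192,384)),"jar_mouth":((127,201),(199,378)),"collar_top":((180,219),(168,288)),"lever_grip":((220,268),(191,231)),"lever_pivot":((220,231),(159,252)),"middle_notch":((212,263),(192,255))}
for k,(a,b) in Q.items():
    pa,pb=best("scene",k,a),best("top",k,b); a=pa or a; b=pb or b
    p,e=tri([S(*a),T(*b)]); print(k,pa,pb,f(p),f(e))
print("collar@150",f(atz(C["top"],(167,288),150)),"pivot@88",f(atz(C["top"],(159,251.5),88)),"grip@88",f(atz(C["top"],(191,231),88)))
for k,(r,c) in {"rod@158":(136,291)}.items(): print(k,f(atz(C["top"],(r,c),158)))
a=P["scene"]["frame"][90:240,170:310,::-1]; b=P["top"]["frame"][120:260,200:420,::-1]
a=cv2.resize(a,None,fx=3,fy=3,interpolation=3); b=cv2.resize(b,None,fx=2,fy=2,interpolation=3)
cv2.imwrite("pics/crop1.png",np.hstack([a[:450,:360],np.vstack([b,np.zeros((170,440,3),np.uint8)])]))
E
```

```text
driver_head [116.8, 191.3] [190.3, 389.0] [456.5, -392.6, 145.8] [5.1, 5.1]
driver_shoulder [123.1, 191.5] [195.2, 382.9] [450.2, -386.5, 118.6] [4.5, 4.5]
jar_mouth [126.8, 202.0] [201.8, 375.6] [426.9, -363.7, 108.8] [0.6, 0.6]
collar_top [177.4, 220.4] [168.8, 288.8] [525.1, -89.7, 148.0] [4.8, 4.8]
lever_grip None [190.5, 232.9] [465.8, 82.6, 86.7] [1.5, 1.5]
lever_pivot [220.9, 230.9] None [561.5, 23.9, 85.5] [6.2, 6.2]
middle_notch [209.6, 264.3] None [450.8, 21.2, 66.1] [14.6, 14.6]
collar@150 [534.4, -90.1, 150.0] pivot@88 [566.2, 21.8, 88.0] grip@88 [465.4, 87.6, 88.0]
rod@158 [627.6, -99.8, 158.0]
```

View pics/crop1.png

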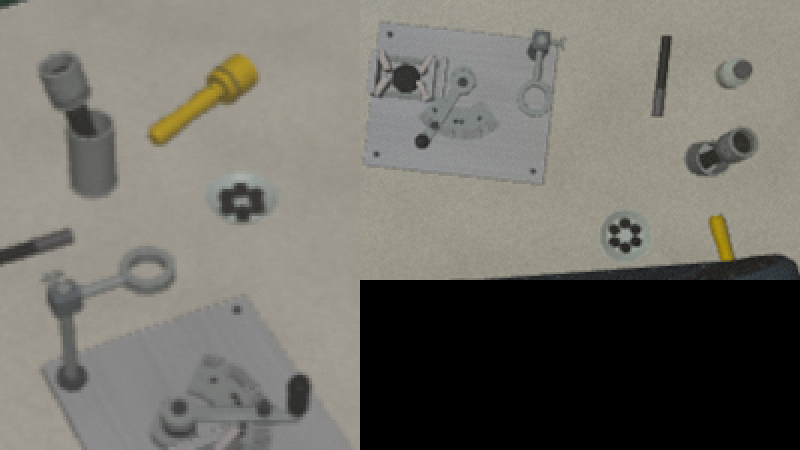

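Confirmed: the steel chuck with black handle in the right jar, head near (456, -393, 150), is the driver; the yellow one is a decoy. Next I move to a view pose near it.

```bash
python3 -m pendant '[[1,[180,-74,-58],[0,0,-19.5]],[1,[180,-74,-58],[0,0,-19.5]],[1,[180,-74,-58],[0,0,-19.5]],[1,[180,-74,-58],[0,0,-19.5]],[1,[180,-74,-58],[0,0,-19.5]],[1,[180,-74,-58],[0,0,-19.5]],[1,[180,-74,-58],[0,0,-19.5]],[1,[180,-74,-58],[0,0,-19.5]]]'
cat >> h.py <<'E'
def f1(x): return np.round(x,1).tolist()
def goto(pos,axis_z,yaw):
    """delta in current tool axes to reach pos with tool z = axis_z and x-axis near heading yaw"""
    s=get_state(); Rc=R.from_euler('xyz',s["tcp_rot"],degrees=True).as_matrix()
    z=np.array(axis_z)/np.linalg.norm(axis_z); x=np.array([np.cos(np.radians(yaw)),np.sin(np.radians(yaw)),0]); x-=z*(x@z); x/=np.linalg.norm(x)
    Rt=np.stack([x,np.cross(z,x),z],1)
    print("shift",f1(Rc.T@(np.array(pos)-s["eef_pos"])),"turn",f1(np.degrees(R.from_matrix(Rc.T@Rt).as_rotvec())))
def wrist():
    s=get_state(); c=capture("wrist"); return c,cam(c,s)
E
python3 - <<'E'
from h import *
c,C=wrist(); P={n:capture(n) for n in("scene","top")}
print(np.round(c["hand_eye"],3).tolist(),c["fovy"])
V={"wrist":(c,C),**{n:(P[n],cam(P[n])) for n in P}}
for k in "driver_head driver_shoulder jar_mouth".split():
    for n in V: print(k,n,[(f1(d["location"]),round(d["conf"],2)) for d in spot_point(V[n][0],k)][:3])
    for n in V: print("   pred",n,f1(proj(V[n][1],{"driver_head":(456,-393,148),"driver_shoulder":(450,-386,124),"jar_mouth":(432,-366,90)}[k])))
cv2.imwrite("pics/w1.png",c["frame"][:,:,::-1])
E
```

```text
time_s: 2.7
eef_pos: [398.9, -420.5, 298.8]
tcp_rot: [-179.9, 0.0, 44.9]
contact_force: [0.2, -0.5, -0.2]
gripper_width: 86.8
[[0.001, -0.963, -0.269, 71.846], [1.0, 0.001, 0.001, 1.177], [-0.001, -0.269, 0.963, -143.758], [0.0, 0.0, 0.0, 1.0]] 66.01350705306504
driver_head wrist [([122.6, 275.7], 0.89)]
driver_head scene [([114.1, 245.9], 0.84), ([117.8, 195.4], 0.78)]
driver_head top [([190.9, 389.9], 0.88), ([158.2, 384.5], 0.2)]
   pred wrist [122.3, 276.8]
   pred scene [115.9, 189.8]
   pred top [191.8, 388.3]
driver_shoulder wrist [([238.5, 179.1], 0.91), ([123.4, 267.3], 0.64)]
driver_shoulder scene [([118.7, 240.9], 0.79), ([125.2, 192.0], 0.71)]
driver_shoulder top [([195.7, 384.8], 0.79)]
   pred wrist [120.6, 266.5]
   pred scene [122.1, 192.8]
   pred top [194.0, 384.0]
jar_mouth wrist [([118.5, 247.5], 0.57)]
jar_mouth scene [([125.5, 201.1], 0.71), ([210.7, 261.5], 0.36)]
jar_mouth top [([196.2, 375.9], 0.73)]
   pred wrist [118.3, 242.4]
   pred scene [131.2, 200.8]
   pred top [200.1, 375.0]
```

View pics/w1.png

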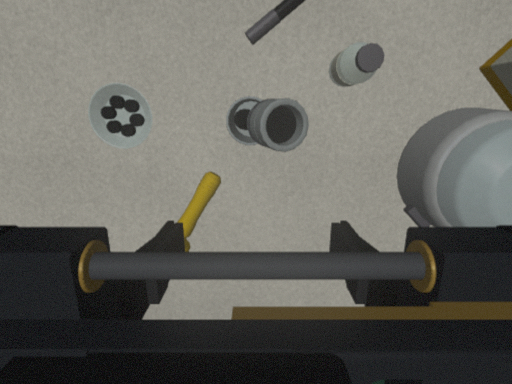

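The wrist view shows the driver head at (row 123, col 277) with its open cap up, the jar mouth behind it at (118, 248), and the decoy at (210, 195), out of the way. I'll fit the axis using the known lengths and plan the grasp.

```bash
python3 - <<'E'
from h import *
from scipy.optimize import least_squares
c,C=wrist(); S=cam(capture("scene")); T=cam(capture("top"))
# p: shoulder xyz, lean angle, lean dir ; wrist observations weigh by pixel size
obs=[(C,25,(122.6,275.7)),(C,0,(123.4,267.3)),(S,25,(117.3,193.4)),(S,0,(124.2,191.8)),(T,25,(190.6,389.4)),(T,0,(195.5,384))]
def res(p):
    a=np.array([np.sin(p[3])*np.cos(p[4]),np.sin(p[3])*np.sin(p[4]),np.cos(p[3])])
    r=[]
    for K,l,rc in obs: r+=list((np.array(proj(K,p[:3]+l*a))-rc)*(1 if K is C else 1))
    return r+[(p[2]-122)/1.5,(np.degrees(p[3])-16)/1]
s=least_squares(res,[450,-386,122,.28,-.78],loss='soft_l1'); p=s.x
a=np.array([np.sin(p[3])*np.cos(p[4]),np.sin(p[3])*np.sin(p[4]),np.cos(p[3])])
print("shoulder",f1(p[:3]),"head",f1(p[:3]+25*a),"tip",f1(p[:3]-118*a),"tilt",np.degrees(p[3:]),f1(s.fun))
print("mouth wrist@90",f1(atz(C,(118.5,247.5),90)),f1(atz(C,(120,248),90)))
h=p[:3]+25*a; print("a",np.round(a,3))
goto(h+75*a,-a,45); goto(h+2*a,-a,45)
E
```

```text
shoulder [450.1, -387.8, 121.4] head [456.0, -391.6, 145.4] tip [422.3, -370.3, 8.0] tilt [ 16.17111196 -32.21499983] [0.1, -0.3, -0.2, 0.3, -0.5, -3.3, -1.8, 0.8, 1.3, -1.8, -1.5, 0.4, -0.4, 0.2]
mouth wrist@90 [437.2, -369.4, 90.0] [436.4, -371.0, 90.0]
a [ 0.236 -0.148  0.96 ]
shift [63.9, 40.3, 82.1] turn [15.8, -3.5, -0.4]
shift [59.4, 20.4, 152.3] turn [15.8, -3.5, -0.4]
```

```bash
python3 -m pendant '[[1,[64,40,60],[16,-3.5,0]],[1,[64,40,60],[16,-3.5,0]],[1,[64,40,60],[16,-3.5,0]],[1,[64,40,60],[16,-3.5,0]],[1,[64,40,60],[16,-3.5,0]],[1,[64,40,60],[16,-3.5,0]]]'
python3 - <<'E'
from h import *
c,C=wrist()
for k in "driver_head driver_shoulder jar_mouth".split():
    print(k,[(f1(d["location"]),round(d["conf"],2)) for d in spot_point(c,k)][:3],f1(proj(C,{"driver_head":(456,-391.6,145.4),"driver_shoulder":(450.1,-387.8,121.4),"jar_mouth":(437,-370,90)}[k])))
print("extent",[(f1(d["extent"]),round(d["conf"],2)) for d in spot_in(c,"driver_head")],[(f1(d["extent"]),round(d["conf"],2)) for d in spot_in(c,"jar_mouth")])
im=c["frame"][:,:,::-1].copy()
a=np.array([.236,-.148,.96]);h=np.array([456,-391.6,145.4])
u=np.cross(a,[0,0,1]);u/=np.linalg.norm(u);v=np.cross(a,u)
t=np.linspace(0,6.3,40)
def poly(pts,col): cv2.polylines(im,[np.array([proj(C,q)[::-1] for q in pts]).round().astype(int)],False,col,1)
poly([h+25*a+24*(np.cos(x)*u+np.sin(x)*v) for x in t],(0,255,0)); poly([h-25*a+24*(np.cos(x)*u+np.sin(x)*v) for x in t],(0,255,255))
for m,col in(((437,-370),(0,0,255)),((432,-376.5),(255,0,0))): poly([(m[0]+25*np.cos(x),m[1]+25*np.sin(x),90) for x in t],col)
cv2.imwrite("pics/w2.png",cv2.resize(im[0:240,100:460],(800,533),interpolation=3))
E
```

```text
time_s: 4.05
eef_pos: [473.0, -403.3, 243.4]
tcp_rot: [-164.3, 3.5, 45.4]
contact_force: [-0.2, 0.3, 0.9]
gripper_width: 87.2
driver_head [([280.0, 189.1], 0.72), ([193.8, 262.3], 0.64), ([173.6, 251.3], 0.5)] [193.5, 263.2]
driver_shoulder [([272.6, 197.2], 0.62), ([186.6, 261.8], 0.57)] [186.1, 262.5]
jar_mouth [([174.3, 250.7], 0.72)] [172.6, 249.8]
extent [([233.1, 149.2, 293.6, 233.5], 0.93), ([167.2, 206.6, 236.6, 307.9], 0.91), ([361.3, 86.5, 416.0, 132.9], 0.38)] [([229.0, 136.1, 293.5, 193.5], 0.93)]
```

View pics/w2.png

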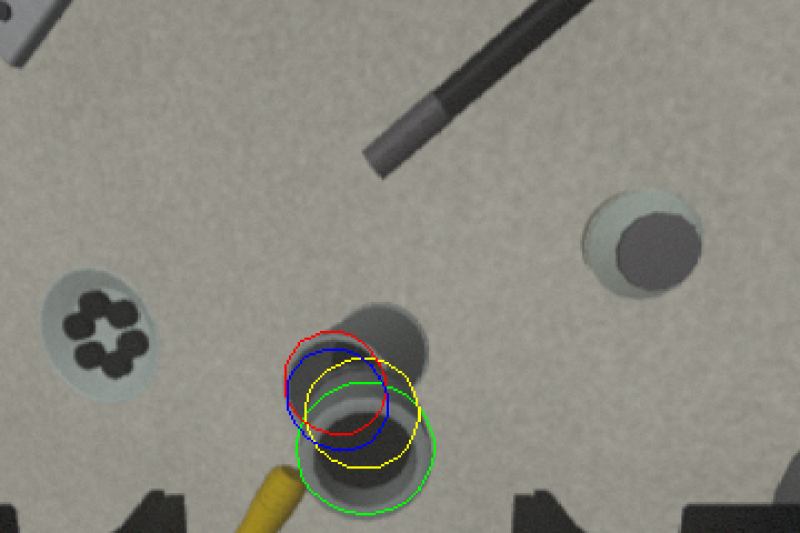

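The jar mouth matches (437, -370) (red circle). The head rim is at (206, 265), but the overlay shows the lean heading is nearer -49° (along mouth→head) than -32°. I'll recompute the axis with that.

```bash
python3 - <<'E'
from h import *
c,C=wrist()
m=np.array([437,-370,90.])
rim=atz(C,(205.7,264.7),169.5); d=rim[:2]-m[:2]; phi=np.arctan2(d[1],d[0]); t=np.radians(16)
a=np.array([np.sin(t)*np.cos(phi),np.sin(t)*np.sin(phi),np.cos(t)]); h=rim-25*a
print("rim",f1(rim),"phi",np.degrees(phi),"a",np.round(a,3),"head",f1(h),"offset at mouth",np.linalg.norm((h+a*(90-h[2])/a[2]-m)[:2]))
print("shoulder proj",f1(proj(C,h-25*a)),"head",f1(proj(C,h)))
goto(h+45*a,-a,45); goto(h+3*a,-a,45)
E
```

```text
rim [461.2, -396.8, 169.5] phi -47.92418772377626 a [ 0.185 -0.205  0.961] head [456.6, -391.7, 145.5] offset at mouth 13.342785247370582
shoulder proj [185.1, 263.1] head [194.4, 263.8]
shift [-1.4, 7.4, 52.3] turn [0.1, 4.3, -0.5]
shift [1.7, 7.4, 94.1] turn [0.1, 4.3, -0.5]
```

```bash
python3 -m pendant '[[1,[-1.4,7.4,40],[0,4.3,-0.5]],[1,[-1.4,7.4,40],[0,4.3,-0.5]],[1,[0,7.4,60],[0,4.3,-0.5]],[1,[1,7.4,80],[0,4.3,-0.5]],[1,[1.7,7.4,94],[0,4.3,-0.5]],[1,[1.7,7.4,94],[0,4.3,-0.5]],[1,[1.7,7.4,94],[0,4.3,-0.5]]]'
python3 - <<'E'
from h import *
c,C=wrist()
cv2.imwrite("pics/w3.png",c["frame"][:,:,::-1])
E
```

```text
time_s: 5.1
eef_pos: [457.9, -392.3, 148.1]
tcp_rot: [-164.0, -0.8, 44.8]
contact_force: [-0.8, 0.1, 0.2]
gripper_width: 87.1
```

View pics/w3.png

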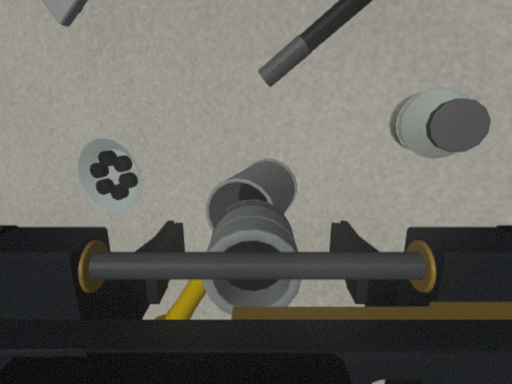

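The head sits centred between the open fingers (col 254; fingers at 165 and 350). Closing.

```bash
python3 -m pendant '[[0,[0,0,0],[0,0,0]],[0,[0,0,0],[0,0,0]],[0,[0,0,0],[0,0,0]],[0,[0,0,0],[0,0,0]],[0,[0,0,0],[0,0,0]],[0,[0,0,0],[0,0,0]],[0,[0,0,0],[0,0,0]],[0,[0,0,0],[0,0,0]],[0,[0,0,0],[0,0,0]],[0,[0,0,0],[0,0,0]]]'
```

```text
time_s: 6.15
eef_pos: [456.9, -391.6, 147.4]
tcp_rot: [-163.9, -0.8, 44.8]
contact_force: [-2.7, 1.8, 4.0]
gripper_width: 47.0
```

```bash
python3 -m pendant '[[0,[0,0,-10],[0,0,0]],[0,[0,0,-20],[0,0,0]],[0,[0,0,-35],[0,0,0]],[0,[0,0,-50],[0,0,0]],[0,[0,0,-70],[0,0,0]],[0,[0,0,-90],[0,0,0]],[0,[0,0,-110],[0,0,0]],[0,[0,0,-130],[0,0,0]],[0,[0,0,-150],[0,0,0]],[0,[0,0,-150],[0,0,0]],[0,[0,0,-150],[0,0,0]]]'
python3 - <<'E'
from h import *
P={n:capture(n) for n in("scene","top")};C={n:cam(P[n]) for n in P}
for k in "driver_head driver_shoulder jar_mouth".split():
    for n in P: print(k,n,[(f1(d["location"]),round(d["conf"],2)) for d in spot_point(P[n],k)][:3])
print("jar expected",f1(proj(C["scene"],(437,-370,90))))
goto([532,-90,310],[0,0,-1],45); goto([470,-300,330],[0,0,-1],45)
print(get_state()["gripper_width"],get_state()["q"].round(1))
cv2.imwrite("pics/s2.png",cv2.resize(P["scene"]["frame"][0:240,100:340,::-1],None,fx=2.5,fy=2.5,interpolation=3))
E
```

```text
time_s: 7.25
eef_pos: [485.5, -423.3, 291.4]
tcp_rot: [-164.1, -0.8, 44.8]
contact_force: [0.3, 0.5, -4.3]
gripper_width: 47.2
driver_head scene [([117.7, 248.4], 0.9), ([74.7, 176.1], 0.68)]
driver_head top [([157.1, 351.2], 0.74)]
driver_shoulder scene [([117.3, 238.6], 0.64)]
driver_shoulder top [([183.4, 411.1], 0.39)]
jar_mouth scene [([128.5, 201.6], 0.79), ([219.5, 228.5], 0.64)]
jar_mouth top [([199.0, 375.7], 0.76), ([157.4, 383.0], 0.49)]
jar expected [131.1, 199.0]
shift [268.1, -199.1, 41.3] turn [-16.1, -0.8, -0.1]
shift [76.4, -104.3, -9.7] turn [-16.1, -0.8, -0.1]
47.8261739044096 [-50.7  36.3  63.9  -0.7  95.8  -5.6]
```

View pics/s2.png

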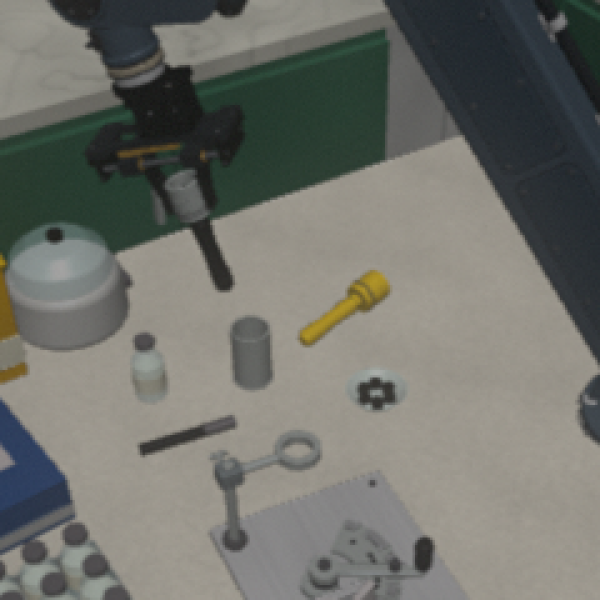

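The driver is held and the jar still stands in place at (r 141, c 200 native). Now over to a view pose short of the collar, tool upright.

```bash
python3 -m pendant '[[0,[10,-12,-2],[-2,0,0]],[0,[30,-35,0],[-4,-0.2,0]],[0,[50,-57,3],[-6,-0.3,0]],[0,[70,-80,5],[-8,-0.4,0]],[0,[90,-103,7],[-10,-0.5,0]],[0,[112,-126,10],[-12,-0.6,0]],[0,[134,-150,13],[-14,-0.7,0]],[0,[156,-174,16],[-16,-0.8,0]],[0,[174,-196,18],[-16,-0.8,0]],[0,[183,-206,20],[-16,-0.8,0]],[0,[183,-206,20],[-16,-0.8,0]],[0,[183,-206,20],[-16,-0.8,0]],[0,[183,-206,20],[-16,-0.8,0]]]'
python3 - <<'E'
from h import *
s=get_state()
c,C=wrist(); P={n:capture(n) for n in("scene","top")}
V={"wrist":(c,C),**{n:(P[n],cam(P[n])) for n in P}}
for k in "collar_top lever_pivot lever_grip middle_notch driver_head".split():
    for n in V: print(k,n,[(f1(d["location"]),round(d["conf"],2)) for d in spot_point(V[n][0],k)][:3])
print(f1(proj(C,(530,-90,150))), [ (f1(d["extent"]),round(d["conf"],2)) for d in spot_in(c,"driver_head")])
cv2.imwrite("pics/w4.png",c["frame"][:,:,::-1])
E
```

```text
time_s: 8.95
eef_pos: [471.4, -151.3, 331.3]
tcp_rot: [180.0, 0.0, 44.9]
contact_force: [-0.4, -0.0, -3.2]
gripper_width: 46.9
collar_top wrist [([98.9, 250.6], 0.97)]
collar_top scene [([179.6, 220.1], 0.7)]
collar_top top [([167.7, 289.0], 0.68)]
lever_pivot wrist [([8.3, 208.4], 0.79), ([250.7, 254.6], 0.46)]
lever_pivot scene [([219.9, 230.5], 0.73)]
lever_pivot top [([159.2, 251.3], 0.94), ([149.0, 167.9], 0.32)]
lever_grip wrist [([178.0, 365.7], 0.67), ([28.1, 107.9], 0.56)]
lever_grip scene [([221.4, 269.8], 0.93), ([155.8, 161.0], 0.61)]
lever_grip top [([192.6, 229.5], 0.75), ([160.8, 255.1], 0.55), ([202.0, 377.6], 0.24)]
middle_notch wrist [([72.3, 133.3], 0.8)]
middle_notch scene [([210.2, 266.7], 0.91)]
middle_notch top [([199.1, 245.9], 0.82)]
driver_head wrist [([248.2, 258.8], 0.9)]
driver_head scene [([111.2, 225.9], 0.89), ([112.7, 246.6], 0.61), ([118.8, 223.3], 0.38)]
driver_head top [([270.2, 388.2], 0.86)]
[96.6, 253.2] [([206.0, 175.1, 303.5, 306.8], 0.78), ([294.0, 300.4, 302.5, 307.7], 0.6)]
```

View pics/w4.png

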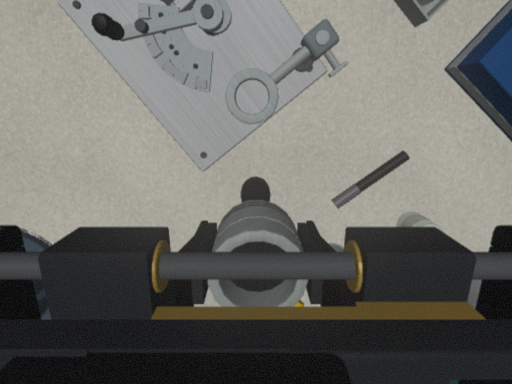

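The wrist view shows the collar ring at (95, 252), the lever grip at (27, 108), the pivot at (13, 210), and the held driver's handle tip at (190, 256). I'll check that the driver is upright in the hand and locate the collar.

```bash
python3 - <<'E'
from h import *
c,C=wrist(); s=get_state(); P={n:capture(n) for n in("scene","top")}
W=cam(P["top"]);S=cam(P["scene"])
for rc in((98.9,250.6),(95,252)): print("collar wrist@150",f1(atz(C,rc,150)))
print("top",f1(atz(W,(167.7,289),150)),"scene",f1(atz(S,(179.6,220.1),150)),"tri",tri([(C,(96.5,251.5)),(W,(167.7,288.7)),(S,(179.8,220)),(C,(96.5,251.5))]))
p=np.array(s["eef_pos"]); print("tip pred",f1(proj(C,p-[0,0,146])), "head pred",f1(proj(C,p-[0,0,3])))
g=c["frame"].astype(int).sum(2)
# dark tip outline in wrist image
for r in range(172,206,3): 
    row=np.where(g[r,225:290]<170)[0]+225; print(r,(row.min(),row.max()) if len(row) else None,end=" ")
t=np.linspace(0,6.3,60)
for rad,dz in((10,146),(13.5,141),(13.5,125)):
    q=np.array([proj(C,p+[rad*np.cos(x),rad*np.sin(x),-dz]) for x in t]); print("\npred",rad,dz,f1(q.min(0)),f1(q.max(0)))
# collar outline
for r,c_ in (("outer",28),("inner",18)):
    q=np.array([proj(C,(532+c_*np.cos(x),-90+c_*np.sin(x),150)) for x in t]); print(r,f1(q.min(0)),f1(q.max(0)))
print("pivot@88",f1(atz(C,(8.3,208.4),88)),f1(atz(W,(159.2,251.3),88)),f1(atz(S,(219.9,230.5),88)),"grip",f1(atz(C,(28.1,107.9),88)),f1(atz(W,(192,230),88)),f1(atz(S,(221.4,269.8),88)),"notch",f1(atz(C,(72.3,133.3),88)),f1(atz(W,(199.1,245.9),88)),f1(atz(S,(210.2,266.7),88)))
print(f1(s["q"]))
E
```

```text
collar wrist@150 [526.1, -88.0, 150.0]
collar wrist@150 [529.9, -86.3, 150.0]
top [532.3, -93.1, 150.0] scene [528.0, -77.4, 150.0] tri (array([528.59406253, -87.53971083, 142.07941062]), [np.float64(0.8877222527226196), np.float64(6.65317710798521), np.float64(5.397204668332447), np.float64(0.8877222527226196)])
tip pred [183.4, 255.1] head pred [246.7, 254.1]
172 None 175 None 178 (np.int64(253), np.int64(258)) 181 (np.int64(247), np.int64(262)) 184 (np.int64(245), np.int64(266)) 187 (np.int64(243), np.int64(267)) 190 (np.int64(242), np.int64(268)) 193 (np.int64(242), np.int64(268)) 196 (np.int64(242), np.int64(268)) 199 (np.int64(242), np.int64(268)) 202 None 205 None 
pred 10 146 [173.7, 245.2] [193.0, 265.0]

pred 13.5 141 [171.3, 241.5] [197.6, 268.7]

pred 13.5 125 [174.8, 240.7] [202.5, 269.4]
outer [67.4, 229.2] [123.5, 282.7]
inner [77.8, 238.8] [113.9, 273.1]
pivot@88 [563.4, 19.4, 88.0] [565.6, 22.4, 88.0] [556.9, 25.8, 88.0] grip [464.4, 89.1, 88.0] [462.3, 90.8, 88.0] [463.9, 91.5, 88.0] notch [447.4, 37.5, 88.0] [439.3, 40.7, 88.0] [446.8, 51.5, 88.0]
[-30.6, 14.0, 93.5, 0.0, 72.5, 14.4]
```

The handle tip sits about 5 mm towards tool -x, so the driver has a ~2° tilt in the hand. The collar is at ≈(530, -86.5). I move above it, correcting the tilt.

```bash
python3 -m pendant '[[0,[15,-1,3],[0,1,0]],[0,[35,-2,6],[0,2,0]],[0,[55,-3,9],[0,2,0]],[0,[75,-4,12],[0,2,0]],[0,[87,-4.4,13],[0,2,0]],[0,[87,-4.4,13],[0,2,0]],[0,[87,-4.4,13],[0,2,0]],[0,[87,-4.4,13],[0,2,0]]]'
python3 - <<'E'
from h import *
c,C=wrist(); s=get_state(); p=np.array(s["eef_pos"]); Rt=R.from_euler('xyz',s["tcp_rot"],degrees=True).as_matrix()
im=cv2.resize(c["frame"][120:260,170:340,::-1],None,fx=4,fy=4,interpolation=3)
t=np.linspace(0,6.3,60)
def poly(pts,col): cv2.polylines(im,[((np.array([proj(C,q)[::-1] for q in pts])-[170,120])*4+1.5).round().astype(int)],False,col,1)
for r in(18,28): poly([(529.9+r*np.cos(x),-86.3+r*np.sin(x),150) for x in t],(0,0,255))
poly([p+[13.5*np.cos(x),13.5*np.sin(x),-141] for x in t],(0,255,0))
print([(f1(d["location"]),round(d["conf"],2)) for d in spot_point(c,"collar_top")],f1(proj(C,(529.9,-86.3,150))))
cv2.imwrite("pics/w5.png",im)
E
```

```text
time_s: 10.85
eef_pos: [529.1, -85.7, 318.6]
tcp_rot: [-180.0, -2.0, 44.9]
contact_force: [-0.4, -0.8, -3.0]
gripper_width: 47.3
[([190.0, 255.8], 0.63)] [183.5, 256.2]
```

View pics/w5.png

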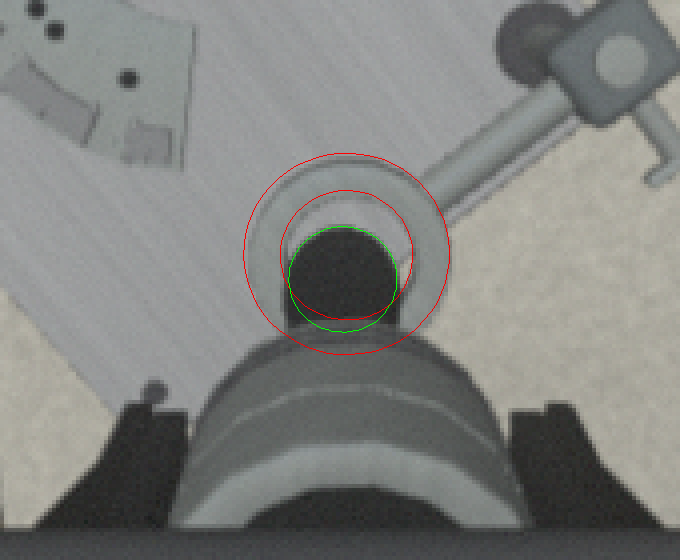

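The ring centre is about 1.8 mm to tool -x and 1.5 mm to +y of the tip axis, as the inner ring spans zoomed cols 285–415 against the handle's 285–400. I correct for that and lower straight down, which means x -0.035 per mm.

```bash
python3 -m pendant '[[0,[-1.8,1.5,0],[0,0,0]],[0,[-2,1.5,8],[0,0,0]],[0,[-2.4,1.5,16],[0,0,0]],[0,[-2.7,1.5,24],[0,0,0]],[0,[-3,1.5,32],[0,0,0]],[0,[-3.3,1.5,42],[0,0,0]],[0,[-3.6,1.5,52],[0,0,0]],[0,[-3.6,1.5,52],[0,0,0]]]'
```

```text
time_s: 11.75
eef_pos: [528.2, -87.1, 264.5]
tcp_rot: [-179.8, -1.9, 44.9]
contact_force: [-0.9, 0.0, -3.3]
gripper_width: 47.5
```

```bash
python3 -m pendant '[[0,[-0.5,0,12],[0,0,0]],[0,[-0.9,0,25],[0,0,0]],[0,[-1.3,0,37],[0,0,0]],[0,[-1.7,0,50],[0,0,0]],[0,[-2.2,0,62],[0,0,0]],[0,[-2.6,0,74],[0,0,0]],[0,[-2.6,0,74],[0,0,0]],[0,[-2.6,0,74],[0,0,0]]]'
python3 - <<'E'
from h import *
s=get_state();c,C=wrist();print(s["eef_pos"],s["contact_force"])
P=capture("scene");S=cam(P)
a=cv2.resize(c["frame"][130:270,160:350,::-1],(400,295),interpolation=3)
b=cv2.resize(P["frame"][110:260,170:290,::-1],(400,500),interpolation=3)
cv2.imwrite("pics/w6.png",np.hstack([np.vstack([a,np.zeros((205,400,3),np.uint8)]),b]))
E
```

```text
time_s: 12.55
eef_pos: [529.4, -87.6, 192.2]
tcp_rot: [-180.0, -2.0, 44.9]
contact_force: [0.2, 0.1, -3.1]
gripper_width: 47.5
[529.36291139 -87.58227428 192.18838211] [ 0.15154259  0.07170288 -3.1272877 ]
```

View pics/w6.png

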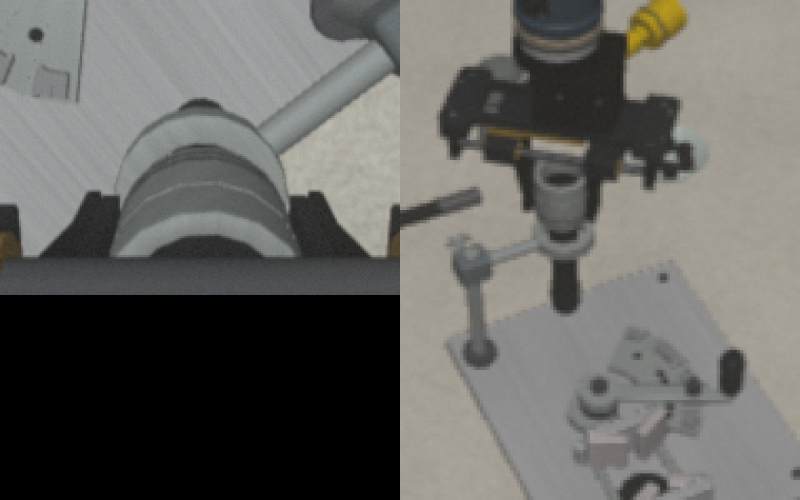

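The handle hangs through the ring with no contact and about 14 mm still to go. I lower in small steps and watch the force.

```bash
python3 -m pendant '[[0,[-0.1,0,3],[0,0,0]],[0,[-0.2,0,6],[0,0,0]],[0,[-0.3,0,9],[0,0,0]],[0,[-0.3,0,9],[0,0,0]],[0,[-0.3,0,9],[0,0,0]]]'; for i in 1; do python3 -m pendant '[[0,[0,0,1.5],[0,0,0]],[0,[0,0,1.5],[0,0,0]],[0,[0,0,1.5],[0,0,0]]]'; done;  python3 -m pendant '[[0,[0,0,1.5],[0,0,0]],[0,[0,0,1.5],[0,0,0]],[0,[0,0,1.5],[0,0,0]]]'
```

```text
time_s: 13.15
eef_pos: [529.3, -87.5, 183.3]
tcp_rot: [-180.0, -2.0, 44.9]
contact_force: [-0.1, -0.1, -4.2]
gripper_width: 47.5
time_s: 13.45
eef_pos: [529.4, -87.5, 182.0]
tcp_rot: [-180.0, -2.0, 44.9]
contact_force: [0.7, 0.2, -3.6]
gripper_width: 46.9
time_s: 13.75
eef_pos: [529.4, -87.5, 180.4]
tcp_rot: [-180.0, -2.0, 44.9]
contact_force: [-0.1, -1.3, -2.4]
gripper_width: 47.4
```

```bash
python3 -m pendant '[[0,[0,0,1.5],[0,0,0]],[0,[0,0,1.5],[0,0,0]],[0,[0,0,1.5],[0,0,0]]]';  python3 -m pendant '[[0,[0,0,1.5],[0,0,0]],[0,[0,0,1.5],[0,0,0]],[0,[0,0,1.5],[0,0,0]]]'
```

```text
time_s: 14.05
eef_pos: [529.4, -87.4, 178.9]
tcp_rot: [-180.0, -2.0, 44.9]
contact_force: [0.1, -0.6, -2.5]
gripper_width: 47.6
time_s: 14.35
eef_pos: [529.8, -87.4, 178.0]
tcp_rot: [180.0, -2.1, 44.9]
contact_force: [-0.6, 0.3, 1.7]
gripper_width: 47.1
```

Contact at TCP z 178, as predicted. One more small step, then release.

```bash
python3 -m pendant '[[0,[0,0,1],[0,0,0]],[0,[0,0,1],[0,0,0]],[0,[0,0,1],[0,0,0]]]';  python3 -m pendant '[[0.6,[0,0,0],[0,0,0]],[0.9,[0,0,0],[0,0,0]],[1,[0,0,0],[0,0,0]],[1,[0,0,0],[0,0,0]],[1,[0,0,0],[0,0,0]],[1,[0,0,0],[0,0,0]],[1,[0,0,0],[0,0,0]],[1,[0,0,0],[0,0,0]]]'
```

```text
time_s: 14.65
eef_pos: [529.9, -87.3, 177.8]
tcp_rot: [179.9, -2.1, 44.9]
contact_force: [-2.5, 1.8, 7.8]
gripper_width: 47.3
time_s: 15.45
eef_pos: [529.5, -87.4, 176.4]
tcp_rot: [-180.0, -2.0, 44.9]
contact_force: [-0.7, -1.4, 0.1]
gripper_width: 86.5
```

```bash
python3 -m pendant '[[1,[0.4,0,-10],[0,0,0]],[1,[1,0,-30],[0,0,0]],[1,[2,0,-60],[0,0,0]],[1,[3.3,0,-95],[0,0,0]],[1,[4.4,0,-125],[0,-2,0]],[1,[4.4,0,-125],[0,-2,0]],[1,[4.4,0,-125],[0,-2,0]]]'
python3 - <<'E'
from h import *
goto([455,95,270],[0,0,-1],-35)
P={n:capture(n) for n in("scene","top")}
for k in "driver_head driver_shoulder collar_top".split():
  for n in P: print(k,n,[(f1(d["location"]),round(d["conf"],2)) for d in spot_point(P[n],k)][:3])
print(f1(proj(cam(P["scene"]),(529,-88,150))),f1(proj(cam(P["scene"]),(529,-88,175))))
E
```

```text
time_s: 16.15
eef_pos: [529.7, -87.3, 302.6]
tcp_rot: [179.9, -0.1, 45.0]
contact_force: [-0.4, -0.5, -0.0]
gripper_width: 86.8
shift [75.9, -181.8, 32.3] turn [0.0, -0.1, 80.0]
driver_head scene [([172.9, 220.2], 0.92)]
driver_head top [([271.0, 392.1], 0.69)]
driver_shoulder scene [([176.0, 214.9], 0.97), ([117.1, 242.1], 0.64)]
driver_shoulder top [([262.8, 386.8], 0.61)]
collar_top scene [([176.8, 217.3], 0.97), ([174.8, 175.1], 0.35)]
collar_top top []
[177.6, 217.9] [171.5, 217.8]
```

The driver is seated (head 172.9, 220; expected 171.5, 218). Next, the lever view.

```bash
python3 -m pendant '[[1,[76,-182,32],[0,0,80]],[1,[76,-182,32],[0,0,80]],[1,[76,-182,32],[0,0,80]],[1,[76,-182,32],[0,0,80]],[1,[76,-182,32],[0,0,80]],[1,[76,-182,32],[0,0,80]],[1,[76,-182,32],[0,0,80]],[1,[76,-182,32],[0,0,80]],[1,[76,-182,32],[0,0,80]],[1,[76,-182,32],[0,0,80]],[1,[76,-182,32],[0,0,80]],[1,[76,-182,32],[0,0,80]],[1,[76,-182,32],[0,0,80]]]'
python3 - <<'E'
from h import *
c,C=wrist()
for k,z in (("lever_grip",88),("lever_pivot",88),("middle_notch",88),("collar_top",150)):
    L=spot_point(c,k); print(k,[(f1(d["location"]),round(d["conf"],2),f1(atz(C,d["location"],z))) for d in L][:3])
im=cv2.resize(c["frame"][:,:,::-1],None,fx=1.5,fy=1.5)
cv2.imwrite("pics/w7.png",im)
E
```

```text
time_s: 17.85
eef_pos: [454.8, 95.1, 269.5]
tcp_rot: [-180.0, 0.0, -35.0]
contact_force: [0.5, -0.8, -0.2]
gripper_width: 87.1
lever_grip []
lever_pivot [([55.2, 255.5], 0.82, [559.0, 21.5, 88.0])]
middle_notch [([153.9, 304.1], 0.91, [446.3, 34.9, 88.0])]
collar_top []
```

View pics/w7.png

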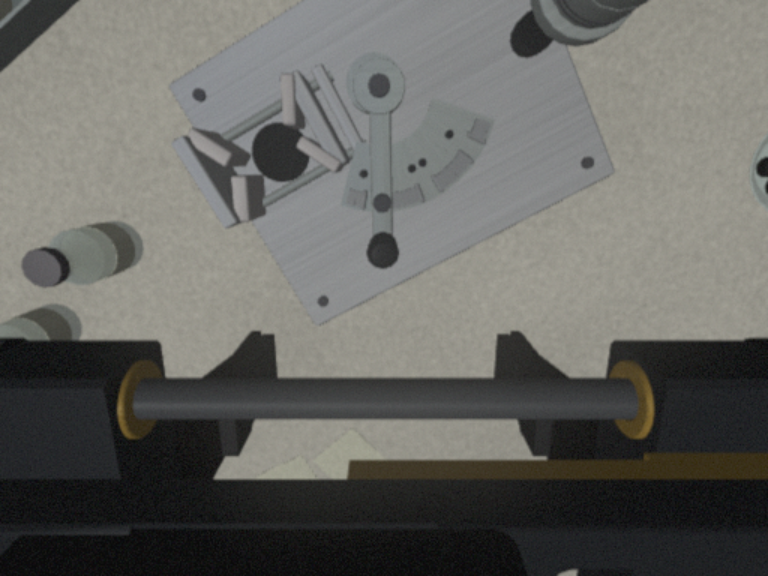

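The lever is over the three-dot mark and the two-dot mark is at zoomed (417, 165). The grip top is at (382, 247) and the pivot at (379, 83). I'll work out the angles and the grip approach.

```bash
python3 - <<'E'
from h import *
c,C=wrist()
z15=lambda x,y,z: atz(C,(y/1.5,x/1.5),z)
for z in(104,111): print("grip top",z,f1(z15(382,246,z)))
for z in(75,85,95): print("pivot",z,f1(z15(379,84,z)))
ang=lambda v: round(float(np.degrees(np.arctan2(v[1],v[0]))),1)
# plate corner screws (plate top z=20)
sc=[z15(323,300,20),z15(588,163,20),z15(199,95,20)]; print([f1(s) for s in sc],"front edge dir",ang(sc[0]-sc[1]),"side dir",ang(sc[0]-sc[2]))
for z in(50,58): 
    p=np.array([561,21.5]); print("2dot dir",ang(z15(417,165,z)[:2]-p),"1dot",ang(z15(450,133,z)[:2]-p))
g=np.array([464.5,88]); print("lever dir",ang(g-[561,21.5]),np.linalg.norm(g-[561,21.5]))
# rod from earlier w4 wrist pose
s=dict(eef_pos=[471.4,-151.3,331.3],tcp_rot=[180,0,44.9]); W=cam(c,s); r=atz(W,(39,321),158); print("rod",f1(r),ang(r[:2]-[529.3,-87.4]))
W2=W; print("w4 grip",f1(atz(W2,(26,104),111)), "w4 2dots")
T=cam(capture("top")); print("top grip",f1(atz(T,(190.5,231),111)),"top pivot",f1(atz(T,(160,252.5),85)))
goto([464.5,88,150],[0,0,-1],-35); goto([464.5,88,90],[0,0,-1],-35)
E
```

```text
grip top 104 [470.6, 84.4, 104.0]
grip top 111 [471.6, 83.6, 111.0]
pivot 75 [561.9, 23.1, 75.0]
pivot 85 [560.5, 23.9, 85.0]
pivot 95 [559.1, 24.7, 95.0]
[[448.6, 167.4, 20.0], [416.5, -91.9, 20.0], [647.5, 144.5, 20.0]] front edge dir 82.9 side dir 173.4
2dot dir 171.7 1dot -155.5
2dot dir 171.3 1dot -156.4
lever dir 145.4 117.19428313701995
rod [616.7, -97.5, 158.0] -6.6
w4 grip [469.3, 82.4, 111.0] w4 2dots
top grip [466.2, 86.1, 111.0] top pivot [563.3, 18.7, 85.0]
shift [12.0, 0.3, 119.6] turn [-0.0, -0.0, -0.1]
shift [12.0, 0.3, 179.6] turn [-0.0, -0.0, -0.1]
```

```bash
python3 -m pendant '[[1,[15,0,40],[0,0,0]],[1,[15,0,80],[0,0,0]],[1,[15,0,120],[0,0,0]],[1,[15,0,150],[0,0,0]],[1,[15,0,177],[0,0,0]],[1,[15,0,177],[0,0,0]],[1,[15,0,177],[0,0,0]],[0,[15,0,177],[0,0,0]],[0,[15,0,177],[0,0,0]],[0,[15,0,177],[0,0,0]],[0,[15,0,177],[0,0,0]],[0,[15,0,177],[0,0,0]],[0,[15,0,177],[0,0,0]],[0,[15,0,177],[0,0,0]],[0,[15,0,177],[0,0,0]],[0,[15,0,177],[0,0,0]],[0,[15,0,177],[0,0,0]]]'
```

```text
time_s: 19.9
eef_pos: [467.2, 86.8, 92.6]
tcp_rot: [-179.9, 0.0, -35.1]
contact_force: [-0.3, 1.8, -0.5]
gripper_width: 20.2
```

The grip is held at 20 mm width. The TCP angle about the pivot is 145.7°, and the middle notch direction is ≈173–177°. I drag along the arc by 29.3°.

```bash
python3 -m pendant '[[0,[0.2,6,0],[0,0,-3]],[0,[0.8,11.9,0],[0,0,-6]],[0,[1.6,17.8,0],[0,0,-9]],[0,[2.8,23.7,0],[0,0,-12]],[0,[4.3,29.5,0],[0,0,-15]],[0,[6.1,35.2,0],[0,0,-18]],[0,[8.2,40.8,0],[0,0,-21]],[0,[10.5,46.3,0],[0,0,-24]],[0,[13.2,51.6,0],[0,0,-27]],[0,[15.4,55.6,0],[0,0,-29.3]],[0,[15.4,55.6,0],[0,0,-29.3]],[0,[15.4,55.6,0],[0,0,-29.3]],[0,[15.4,55.6,0],[0,0,-29.3]]]'
```

```text
time_s: 21.2
eef_pos: [449.3, 32.1, 92.6]
tcp_rot: [-180.0, -0.2, -5.8]
contact_force: [4.2, 1.2, -4.6]
gripper_width: 20.6
```

```bash
python3 -m pendant '[[0.5,[0,0,0],[0,0,0]],[0.8,[0,0,0],[0,0,0]],[1,[0,0,0],[0,0,0]],[1,[0,0,0],[0,0,0]],[1,[0,0,0],[0,0,0]],[1,[0,0,0],[0,0,0]],[1,[0,0,0],[0,0,0]],[1,[0,0,-10],[0,0,0]],[1,[0,0,-30],[0,0,0]],[1,[0,0,-60],[0,0,0]],[1,[0,0,-100],[0,0,0]],[1,[-20,0,-150],[0,0,0]],[1,[-40,0,-190],[0,0,0]],[1,[-40,0,-190],[0,0,0]],[1,[-40,0,-190],[0,0,0]]]'
python3 - <<'E'
from h import *
c,C=wrist(); P={n:capture(n) for n in("scene","top")}
V={"wrist":(c,C),**{n:(P[n],cam(P[n])) for n in P}}
for k,z in (("lever_grip",88),("lever_pivot",88),("middle_notch",88),("driver_shoulder",150),("driver_head",175),("jar_mouth",90)):
    for n in V: print(k,n,[(f1(d["location"]),round(d["conf"],2),f1(atz(V[n][1],d["location"],z))) for d in spot_point(V[n][0],k)][:2])
a=cv2.resize(c["frame"][0:230,:,::-1],(800,359),interpolation=3)
b=cv2.resize(P["scene"]["frame"][100:260,160:330,::-1],(255,240),interpolation=3)
d=cv2.resize(P["top"]["frame"][110:220,190:420,::-1],(501,240),interpolation=3)
cv2.imwrite("pics/end.png",np.vstack([a,np.hstack([b,d,np.zeros((240,44,3),np.uint8)])]))
E
```

```text
time_s: 22.7
eef_pos: [407.9, 36.2, 284.1]
tcp_rot: [180.0, -0.2, -5.8]
contact_force: [0.6, 0.4, -0.1]
gripper_width: 87.0
lever_grip wrist [([139.5, 251.2], 0.71, [449.7, 35.9, 88.0])]
lever_grip scene [([206.2, 262.7], 0.93, [447.8, 32.2, 88.0]), ([157.4, 158.1], 0.21, [615.1, -325.7, 88.0])]
lever_grip top [([195.1, 245.6], 0.59, [452.0, 41.5, 88.0]), ([162.7, 140.4], 0.46, [558.3, 374.5, 88.0])]
lever_pivot wrist [([31.9, 253.3], 0.79, [559.4, 22.3, 88.0]), ([38.8, 45.4], 0.53, [574.5, 239.0, 88.0])]
lever_pivot scene [([219.0, 229.5], 0.78, [557.5, 21.4, 88.0])]
lever_pivot top [([161.1, 250.9], 0.87, [559.6, 23.7, 88.0])]
middle_notch wrist [([37.6, 386.7], 0.59, [540.3, -115.8, 88.0]), ([141.6, 253.3], 0.56, [447.1, 33.8, 88.0])]
middle_notch scene []
middle_notch top [([198.3, 247.0], 0.72, [441.8, 37.2, 88.0])]
driver_shoulder wrist [([36.4, 385.1], 0.87, [530.4, -88.4, 150.0])]
driver_shoulder scene [([116.5, 239.5], 0.74, [316.4, -299.6, 150.0]), ([176.1, 214.1], 0.62, [535.4, -99.4, 150.0])]
driver_shoulder top [([260.3, 386.4], 0.9, [249.8, -382.7, 150.0]), ([170.1, 291.3], 0.54, [524.9, -100.0, 150.0])]
driver_head wrist [([26.9, 400.2], 0.72, [531.4, -89.5, 175.0])]
driver_head scene [([169.5, 219.5], 0.69, [520.3, -92.5, 175.0]), ([112.0, 249.0], 0.61, [294.1, -276.1, 175.0])]
driver_head top [([270.3, 389.7], 0.96, [223.2, -385.3, 175.0]), ([165.5, 288.0], 0.59, [536.8, -88.7, 175.0])]
jar_mouth wrist []
jar_mouth scene [([127.4, 199.2], 0.65, [426.4, -387.1, 90.0]), ([155.9, 158.6], 0.46, [611.3, -329.3, 90.0])]
jar_mouth top [([199.3, 374.6], 0.74, [434.5, -364.9, 90.0])]
```

View pics/end.png

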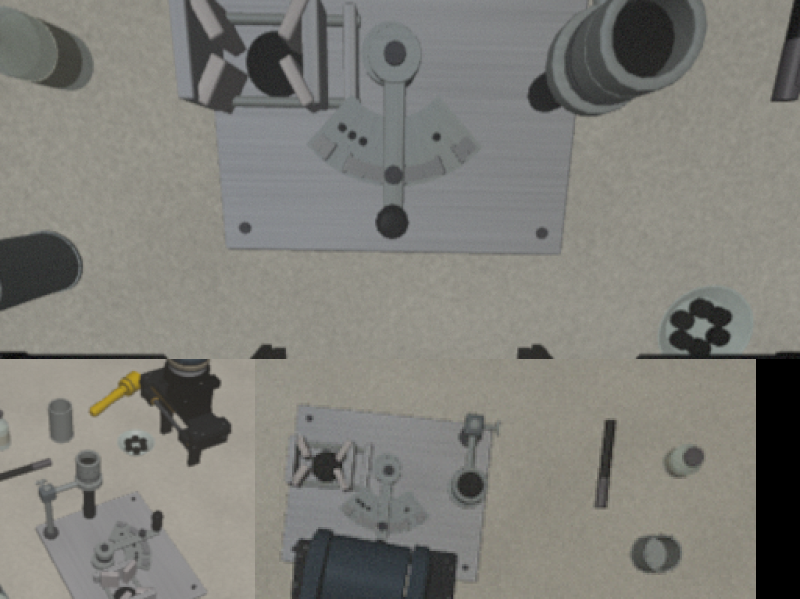

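The lever now covers the two-dot mark (393, 150), square to the plate's front edge and between the three dots on the left and one dot on the right. Its measured direction is 172.9° against 173.3° for the notch. The driver hangs upright in the collar (625, 60), the jar stands in its place, and the gripper is clear. Handing in.

```bash
python3 -c "
from cell import job_done; print(job_done())"
```

```text
the job is handed in; nothing more can be done
None
```

I hung the driver in the collar and threw the size lever into the middle, two-dot notch, then handed the job in at about 23 s. `job_done` gives no verdict, so these are my own checks from just before.

- **Driver:** I lowered it through the ring until the head touched, at tool height 178 mm where I expected it. I pressed to about 8 N before letting go. The wrist view puts the underside of the head at (530, -88), against the collar centre I measured at about (529, -88). It looks upright and fully seated.
- **Lever:** it covers the two-dot mark. After release it settled from 175° to 172.9°, against 173.3° for the notch, so it seems to have clicked in.
- **Jar and bystanders:** the driver's jar stands upright in its place. I saw no bystander moved in the pictures, but I did not measure them one by one.
- **Robot:** the gripper is open and clear, and the force reading is near zero.

**Disagreements:** the scene and top cameras placed several points, including the collar and the head underside, 5–15 mm away from the wrist view. I went by the wrist view and the contact force. My first fit of the driver's lean direction was also off, -32° instead of about -48°; an overlay showed it and I corrected it before grasping.

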